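Raise the press guard to the loading height

ROBOT

A 6-joint arm with a two-finger parallel gripper is mounted at the origin on the work surface. World frame = base frame: x ahead of the robot, y to its left, z up, the work surface at z = 0. Lengths are in mm, angles in rad, forces in N, time in s.
With the tool pointing down it reaches from about 375 to 825 mm from the base axis. Payload 5.5 kg.
Tool frame: the origin (TCP) lies midway between the tips of the shut fingers; the grasp point (between the pads) lies 19 mm behind it (bot.grasp_offset is the distance from the TCP to the grasp point, in mm); z points along the fingers, y is the line along which they close (so a half turn about z gives the same grasp; the last joint's range is limited). The gripper opens to 85 mm and grips with 20 to 120 N. Pads are 22 mm wide; open, the fingers measure 114 mm over their backs; the gripper's body (76 mm by 85 mm) begins 54 mm behind the grasp point. The pads swing forward as they close: fully open they stand 13 mm farther back than shut.
Start: joints at [1.159, 0.314, -0.047, 1.21, 0, 1.571], TCP at [240.152, 549.838, 231.299] pointing down, gripper open.
Joint ranges: [-2.67, 2.67], [-0.69, 1.73], [-1.03, 1.25], [-2.08, 2.16], [-1.42, 1.45], [-3.14, 3.14]. Speed limits (rad/s): [2.39, 2.39, 3.01, 3.14, 3.14, 3.14].

INTERFACE

Orientations are given as a rotation vector (axis times angle).
In Python, from workcell import bot, vision gives the robot as it stands.
- The arm moves only by the tool send_rows, never from a script. Its arguments are lists of equal length, an entry for each row: "gripper": the opening, from 0 (shut) to 1 (fully open); "delta_pos": the shift along the tool's x, y, z in m, a list of three; "roll": the turn about the tool's z in degrees. In form: {"gripper": [gripper, ...], "delta_pos": [[tx, ty, tz], ...], "roll": [roll, ...]}. A call has 1 to 10 rows; each row is the pose to reach, as a shift and turn from the pose commanded when the call began, along the tool's axes at that moment; what a row does not reach only later rows make up. A row lasts 1/10 s, in which the tool goes at most 50 mm and 8.59 degrees, less where a joint would pass 70% of its speed; a pose out of reach is approached as far as the arm can. A call with a gripper value outside its range is refused whole. The fingers move at their own pace and stop on an object; "grip_force" is the grip in N (left out, the last holds). Time passes only in rows, so rows that repeat a pose let the fingers close. It gives the time, the measured TCP pose, the force, the opening and the grip force at its end, in the units of the state.
- bot.observe(): the state, without advancing time (a new reading comes with each control period).
- vision.camera(name): name is "scene" or "top" or "wrist"; returns the picture (400x640x3 uint8, blue, green, red); there is no depth.
- vision.camera_params(name): a dict with "K" (3x3 intrinsics, pixels), "R" (3x3) and "t" (3): a world point X has camera coordinates R X + t. Camera axes: x right, y down, z forward; pixel columns grow to the right and rows downward; lengths in mm; the calibration is good to about 2 mm. The wrist camera is an equidistant fisheye: a pixel r from the principal point sees the ray r / f radians off the axis. A picture is of the moment at which its call begins: read the wrist's pose just before it. camera_params takes no time and is no camera call; for the wrist camera it gives the pose at the moment of the call.
- bot.close_job(): hands the job in; it is judged then, once.
The state is a dict: "time": time; "q": joint angles; "joint_velocities": joint speeds; "effort": joint torques, N m; "tool_pos": TCP position; "eef_rot": TCP orientation; "wrist_force": force on the tool from outside, world axes, zero at the start; "wrist_torque": the same for the moment, N m; "gripper_width": opening from 0.0 (shut) to 1.0 (fully open); "gripper_force": force on a finger pad.
Only numpy, scipy, OpenCV 4.12 (cv2) and the standard library are available. Lean on these libraries where they do the work, as an engineer would, in place of code of your own. Each camera call takes 0.05 s, during which the arm holds its last target. There are 200 camera calls.

TASK

The bench press's sliding guard window must be opened for loading: with your fingers beneath the lip along its lower edge, push the window smoothly and unhurriedly up until the lip is level with the tip of the pointer on the right-hand column, then take the hand away and leave the window standing there. Only push, do not pinch the lip, and leave the pointer, the bearing on the press bed and the parts standing round the press where they are.

Things in the scene. Friction and masses are not known exactly. Their poses are not given: they have to be found in the camera images.
- press: Green bench press, fixed, 430 mm wide (with pump to y = -275), 695 high. Origin on the bench under the middle of the window's plane; x points from its front (robot's side) into it, y to its left column, z up. Aluminium guide columns 36 deep, 34 wide, 615 high at y = +-164. Feet 50 wide, 30 high at y = +-190 reach forward to x = -30. Bed (top at z 105) from x = 25 back. Clear below the lip.
- window (a joint): Height of the clear guard window above its closed place, in m, 0 to 0.22, up positive; the lip's centre is 0.130 + this above the bench. Starts at 0 to 0.04. Slides straight up and down, balanced by counterweights on the columns (1.8 kg moving in all), takes about 2 to 5 N to move either way and stays where it is left.
- lip_edge (a point): Centre of the rolled front edge of the window's lip, half-way along it: an aluminium bead 12 mm in diameter, 270 long along the press's y. Behind it the lip is a level plate 8 mm thick, running back to the window's plane 46 mm behind this point, where a rail (to 26 mm above the lip's centre) and the clear pane rise; the window reaches 246 mm above the lip. Axes as the press's.
- pointer_tip (a point): Tip of the small steel pointer clamped on the front of the right-hand (press -y) column, 142 mm right of the window's middle, 18 mm behind lip_edge. It shows the wanted height of the lip's centre, 230 to 315 mm above the bench. A bar 70 mm wide, 18 high, with a clamp nut (front 46 mm before the window's plane) and a pointed cone 19 long that points at the window. The lip passes beside it.
- bearing_mid (a point): Centre of a ball bearing, 62 mm in diameter and 16 high, lying loose on the press bed behind the window. Leave it.
- mandrel_mid (a point): A point 50 mm up in a stepped steel mandrel, 48 mm in diameter at the foot, 105 high, standing loose on the bench beside the press. Leave it.
- sleeve_mid (a point): Centre of a steel sleeve, 60 mm in diameter, 55 high, standing loose on the bench beside the press. Leave it.
- grease_can_mid (a point): Centre of a grey can, 80 mm in diameter, 85 high, standing loose on the bench beside the press. Leave it.

How it is judged (in metres and radians):
On the way:
1. the fingers push the window up from beneath its lip ((contact force between the fingers and window_c0 above 0.8 N or contact force between the fingers and window_c1 above 0.8 N) and velocity of joint window above 0.004 m/s), for 0.2 s.
At the end, for the whole second after the job is handed in: The window is at rest with the lip's centre within 10 mm of the height of the pointer's tip, and the bearing, mandrel, sleeve and can are within 15 mm of where they began (z of lip_edge in the frame of pointer_tip between -0.01 and 0.01 m and velocity of joint window between -0.004 and 0.004 m/s and distance of each of bearing_mid, mandrel_mid, sleeve_mid, grease_can_mid from where it was at the start of the episode below 0.015 m); the robot touches nothing.
It fails at once if the lip is pinched (fingers press on its top and from beneath at once) (contact force between the fingers and window_c2 above 1.5 N and (contact force between the fingers and window_c0 above 1.5 N or contact force between the fingers and window_c1 above 1.5 N)).
It fails at once if the window is shot up or down (faster than 0.3 m/s) (velocity of joint window above 0.3 m/s or velocity of joint window below -0.3 m/s).
It fails at once if the pointer is shifted by more than 4 mm (distance of pointer_tip from where it was at the start of the episode above 0.004 m).
It fails at once if a bystander is moved or lifted by more than 15 mm (distance of any of bearing_mid, mandrel_mid, sleeve_mid, grease_can_mid from where it was at the start of the episode above 0.015 m).
It also fails if it takes over 45 s, if anything falls off the work surface, if the arm or the gripper's body presses on something with over 40 N, if the wrist force passes 120 N, or if a joint passes its speed limit or range.

## Working session

There is one attempt and no reset: what is moved stays moved. The work goes in short steps, Python scripts to look and compute and a tool call to move; the robot and the scene stay as the last step left them, time stands still between calls to the robot, and variables do not carry over. Pictures are saved under pics/ and viewed, at most 10 in all, crops included, and the job is handed in when it is done.

Besides the shell and the picture viewer there is one more tool, called after "Emit:" by a JSON object that holds its "fn" and its "kwargs". send_rows: Moves the arm, as the interface text tells. Its arguments: {"type":"object","properties":{"gripper":{"type":"array"},"delta_pos":{"type":"array"},"roll":{"type":"array"},"grip_force":{"type":"number"}},"required":["gripper","delta_pos","roll"]}

```bash
mkdir -p pics
python3 - <<'E'
from workcell import bot, vision
import cv2,numpy as np
for n in ["scene","top"]:
    im=vision.camera(n); cv2.imwrite(f"pics/{n}0.png",im)
    p=vision.camera_params(n); print(n,np.round(p["K"],1).tolist(),np.round(p["R"],3).tolist(),np.round(p["t"],1).tolist(), np.round(-p["R"].T@np.array(p["t"])))
s=bot.observe(); print(s)
E
```

```text
scene [[366.1, 0.0, 316.9], [0.0, 366.1, 194.4], [0.0, 0.0, 1.0]] [[-0.47, 0.883, 0.002], [0.844, 0.45, -0.291], [-0.258, -0.135, -0.957]] [259.5, -497.5, 1274.1] [ 871.  167. 1073.]
top [[411.2, 0.0, 320.6], [0.0, 411.2, 202.4], [0.0, 0.0, 1.0]] [[-0.019, -1.0, -0.008], [-0.994, 0.02, -0.104], [0.104, 0.006, -0.995]] [39.7, 631.0, 1014.2] [ 522.   21. 1075.]
{'time': 0.1, 'q': array([ 1.15898817e+00,  3.14138871e-01, -4.79573108e-02,  1.21020986e+00,
       -2.58650507e-05,  1.57077078e+00]), 'joint_velocities': array([ 0.0016824 , -0.00248646,  0.00429762,  0.00057584,  0.00077824,
        0.00122221]), 'effort': array([ 8.40761477e-04, -5.40766132e+01,  3.40542340e+01,  1.11618207e-02,
        4.21878417e-05,  1.03551838e-05]), 'tool_pos': array([239.9628166 , 549.36590108, 230.54018777]), 'eef_rot': array([-6.42208178e-01, -3.07496135e+00,  2.32945248e-03]), 'wrist_force': array([-0.0244403 ,  0.40391619, -0.06596969]), 'wrist_torque': array([-0.05219013, -0.02843666, -0.06239883]), 'gripper_force': 0.0, 'gripper_width': 0.9965706718359535}
```

View pics/scene0.png

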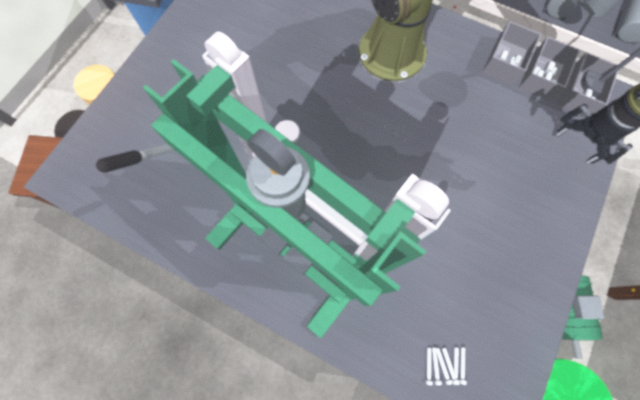

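View pics/top0.png

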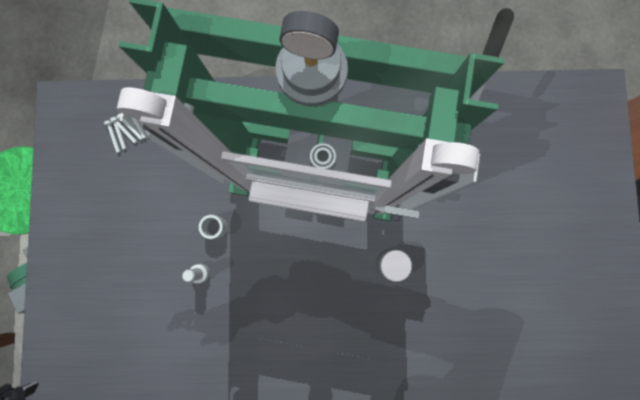

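The top view shows the press front facing the robot: lip from about (250,195) to (368,210), pointer bar at about (400,211), bearing at (322,155), sleeve at (210,227), mandrel at (195,273) and can at (396,265). I'll enlarge this area.

Run:
```python
import cv2
im=cv2.imread("pics/top0.png")
c=im[140:240,220:430]; cv2.imwrite("pics/topc.png",cv2.resize(c,None,fx=3.8,fy=3.8,interpolation=cv2.INTER_CUBIC))
c=im[80:190,110:490]; cv2.imwrite("pics/topd.png",cv2.resize(c,None,fx=2.1,fy=2.1,interpolation=cv2.INTER_CUBIC))
```

```text
(no output)
```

View pics/topc.png

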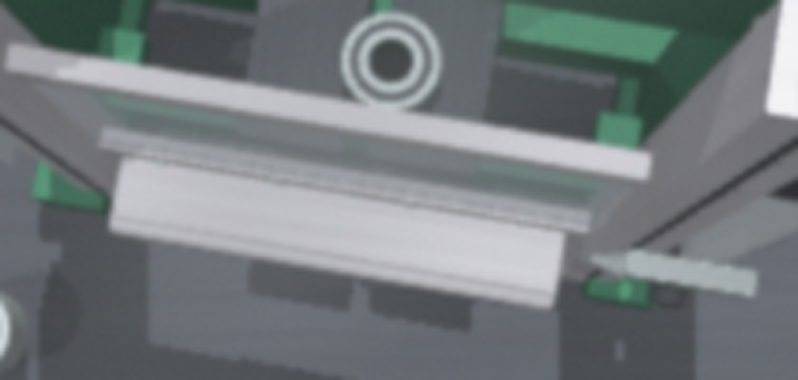

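View pics/topd.png

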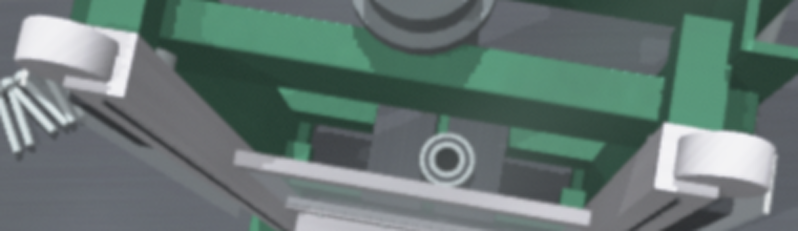

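```bash
cat > fit.py <<'E'
from workcell import bot, vision
import numpy as np
from scipy.optimize import least_squares
p=vision.camera_params("top");K,R,t=[np.array(p[k]) for k in "KRt"]
def proj(X):
    c=X@R.T+t; return c[:,:2]/c[:,2:]*K[0,0]+K[:2,2]
C=lambda u,v:(220+u/3.8,140+v/3.8)
D=lambda u,v:(110+u/2.1,80+v/2.1)
obs=np.array([C(110,229),C(551,306),C(590,260),D(125,97),D(137,35),D(654,190),D(665,124)])
def W(P,q):
    c,s=np.cos(q[2]),np.sin(q[2]); P=np.array(P,float)
    return np.c_[q[0]+c*P[:,0]-s*P[:,1],q[1]+s*P[:,0]+c*P[:,1],P[:,2]]
def pts(q): return [(-52,135,130+q[3]),(-52,-135,130+q[3]),(-28,-142,q[4]),(-18,147,615),(18,147,615),(-18,-147,615),(18,-147,615)]
E
python3 - <<'E'
from fit import *
f=lambda q:(proj(W(pts(q),q))-obs).ravel()
for sub in (range(14),range(6)):
  sub=list(sub)
  r=least_squares(lambda q:np.r_[f(q)[sub],(q[3]-20)/20,(q[4]-270)/30],[550,0,0,20,270],x_scale=[100,100,.1,10,10]); print(r.x.round(3),f(r.x).reshape(-1,2).round(1).tolist())
  if len(sub)==14:
    q=r.x; print("lip c",W([(-46,0,130+q[3]),(-28,-142,q[4])],q).round())
def ray(u,v,z):
    d=R.T@np.linalg.inv(K)@[u,v,1]; o=-R.T@t; return (o+d*(z-o[2])/d[2]).round()
print("bearing",ray(322,155,113),"sleeve",ray(210,227,55),"mandrel top",ray(190,274,105),"can",ray(396,265,85))
E
```

```text
[ 6.51268e+02  4.92260e+01 -1.96000e-01  1.48160e+01  2.42848e+02] [[-0.8, 0.7], [0.2, 1.1], [0.1, -0.6], [-0.8, -0.1], [0.1, -0.4], [0.7, -0.5], [0.2, 0.3]]
lip c [[606.  58. 145.]
 [596. -85. 243.]]
[ 6.52568e+02  4.83940e+01 -2.00000e-01  1.24800e+01  2.38197e+02] [[-0.3, -0.1], [0.3, 0.9], [0.1, -0.7], [0.0, -1.8], [1.1, -2.1], [1.2, -1.0], [0.9, -0.2]]
bearing [736.  21. 113.] sleeve [573. 303.  55.] mandrel top [462. 335. 105.] can [ 473. -149.   85.]
```

Emit:
{"fn": "send_rows", "kwargs": {"gripper": [1, 1, 1, 1], "delta_pos": [[0, 0, -0.05], [0, 0, -0.1], [0, 0, -0.1], [0, 0, -0.1]], "roll": [0, 0, 0, 0]}}

```text
time: 0.5
tool_pos: [240.4, 550.5, 332.4]
eef_rot: [0.642, 3.075, 0.004]
wrist_force: [-0.5, -0.8, -0.4]
gripper_width: 1.0
gripper_force: 0.0
```

Emit:
{"fn": "send_rows", "kwargs": {"gripper": [0, 0, 0, 0, 0, 0, 0, 0, 0, 0], "delta_pos": [[0, 0.05, 0], [0, 0.1, 0], [0, 0.15, 0], [0, 0.2, 0], [0, 0.25, 0], [0, 0.3, 0], [0, 0.35, 0], [0, 0.4, 0], [0, 0.4, 0], [0, 0.4, 0]], "roll": [0, 0, 0, 0, 0, 0, 0, 0, 0, 0]}}

```text
time: 1.5
tool_pos: [351.2, 804.1, 276.8]
eef_rot: [0.64, 3.063, 0.086]
wrist_force: [0.3, 0.1, 0.9]
gripper_width: 0.004
gripper_force: 0.0
```

```bash
python3 -c "
from workcell import bot
from scipy.spatial.transform import Rotation as R
s=bot.observe();print(s['q'].round(3),s['tool_pos'].round(),R.from_rotvec(s['eef_rot']).as_matrix().round(3).tolist())"
```

```text
[1.159 1.009 1.248 1.754 0.    1.571] [351. 804. 277.] [[-0.916, 0.4, 0.023], [0.4, 0.915, 0.052], [0.0, 0.056, -0.998]]
```

Emit:
{"fn": "send_rows", "kwargs": {"gripper": [0, 0, 0, 0, 0], "delta_pos": [[0, 0, -0.1], [0, 0, -0.2], [0, 0, -0.3], [0, 0, -0.3], [0, 0, -0.3]], "roll": [0, 0, 0, 0, 0]}}

```text
time: 2.0
tool_pos: [315.9, 723.3, 440.8]
eef_rot: [0.637, 3.051, 0.157]
wrist_force: [0.5, 0.3, -0.2]
gripper_width: 0.001
gripper_force: 0.0
```

```bash
cat > st.py <<'E'
from workcell import bot
from scipy.spatial.transform import Rotation as R
s=bot.observe();print(s['q'].round(3),s['tool_pos'].round(),R.from_rotvec(s['eef_rot']).as_matrix().round(3).tolist())
E
python3 st.py
```

```text
[1.159 0.806 1.25  1.912 0.    1.571] [316. 723. 441.] [[-0.916, 0.398, 0.041], [0.4, 0.912, 0.094], [0.0, 0.103, -0.995]]
```

Emit:
{"fn": "send_rows", "kwargs": {"gripper": [0, 0, 0, 0, 0], "delta_pos": [[0, 3, 0], [0, 3, 0], [0, 3, 0], [0, 3, 0], [0, 3, 0]], "roll": [0, 0, 0, 0, 0]}}

```text
time: 2.5
tool_pos: [352.6, 807.3, 346.7]
eef_rot: [0.634, 3.038, 0.225]
wrist_force: [0.5, -0.7, 0.7]
gripper_width: -0.002
gripper_force: 0.0
```

```bash
python3 st.py
```

```text
[ 1.159  0.93   1.249  1.742 -0.     1.571] [353. 807. 347.] [[-0.916, 0.396, 0.059], [0.4, 0.906, 0.135], [-0.0, 0.147, -0.989]]
```

Emit:
{"fn": "send_rows", "kwargs": {"gripper": [0, 0, 0, 0, 0, 0, 0, 0, 0, 0], "delta_pos": [[0, 3, -1.5], [0, 3, -1.5], [0, 3, -1.5], [0, 3, -1.5], [0, 3, -1.5], [0, 3, -1.5], [0, 3, -1.5], [0, 3, -1.5], [0, 3, -1.5], [0, 3, -1.5]], "roll": [0, 0, 0, 0, 0, 0, 0, 0, 0, 0]}}

```text
time: 3.5
tool_pos: [359.0, 821.9, 368.3]
eef_rot: [0.631, 3.018, 0.313]
wrist_force: [0.7, -0.4, 0.3]
gripper_width: -0.004
gripper_force: 0.0
```

```bash
python3 st.py
```

```text
[ 1.159  0.909  1.249  1.704 -0.     1.571] [359. 822. 368.] [[-0.916, 0.392, 0.082], [0.4, 0.897, 0.188], [-0.0, 0.205, -0.979]]
```

Emit:
{"fn": "send_rows", "kwargs": {"gripper": [0, 0], "delta_pos": [[0, 3, -1.5], [0, 3, -1.5]], "roll": [0, 0]}}

```text
time: 3.7
tool_pos: [365.6, 837.0, 387.7]
eef_rot: [0.626, 2.998, 0.397]
wrist_force: [-0.4, 0.5, 0.2]
gripper_width: -0.001
gripper_force: 0.0
```

```bash
python3 st.py
```

```text
[ 1.159  0.893  1.249  1.664 -0.     1.571] [366. 837. 388.] [[-0.916, 0.386, 0.104], [0.4, 0.885, 0.239], [-0.0, 0.26, -0.966]]
```

```bash
cat > dl.py <<'E'
import sys,numpy as np
from workcell import bot
from scipy.spatial.transform import Rotation as R
s=bot.observe();M=R.from_rotvec(s['eef_rot']).as_matrix()
print(s['time'],s['q'].round(3),s['tool_pos'].round(1),'z',M[:,2].round(3),'y',M[:,1].round(2),s['wrist_force'].round(1))
for a in sys.argv[1:]:
    v=np.array([float(k) for k in a.strip('rt').split(',')])
    d=v-s['tool_pos'] if a[0]=='t' else v
    print(a,(M.T@d/1000).round(3).tolist(),np.linalg.norm(d).round())
E
python3 dl.py t450,-300,420
```

```text
3.7 [ 1.159  0.893  1.249  1.664 -0.     1.571] [365.6 837.  387.7] z [ 0.104  0.239 -0.966] y [0.39 0.88 0.26] [-0.4  0.5  0.2]
t450,-300,420 [-0.532, -0.965, -0.294] 1141.0
```

Emit:
{"fn": "send_rows", "kwargs": {"gripper": [0, 0, 0, 0, 0, 0, 0, 0, 0, 0], "delta_pos": [[-0.023, -0.042, -0.013], [-0.046, -0.084, -0.026], [-0.069, -0.126, -0.039], [-0.092, -0.168, -0.052], [-0.115, -0.21, -0.065], [-0.138, -0.252, -0.078], [-0.161, -0.294, -0.091], [-0.184, -0.336, -0.104], [-0.207, -0.378, -0.117], [-0.23, -0.42, -0.13]], "roll": [0, 0, 0, 0, 0, 0, 0, 0, 0, 0]}}

```text
time: 4.7
tool_pos: [397.2, 379.8, 403.9]
eef_rot: [0.625, 2.997, 0.394]
wrist_force: [1.3, 0.3, 0.4]
gripper_width: -0.002
gripper_force: 0.0
```

Emit:
{"fn": "send_rows", "kwargs": {"gripper": [0, 0, 0, 0, 0, 0, 0, 0, 0, 0], "delta_pos": [[-0.023, -0.042, -0.013], [-0.046, -0.084, -0.026], [-0.069, -0.126, -0.039], [-0.092, -0.168, -0.052], [-0.115, -0.21, -0.065], [-0.138, -0.252, -0.078], [-0.161, -0.294, -0.091], [-0.184, -0.336, -0.104], [-0.207, -0.378, -0.117], [-0.23, -0.42, -0.13]], "roll": [0, 0, 0, 0, 0, 0, 0, 0, 0, 0]}}

```text
time: 5.7
tool_pos: [432.1, -115.4, 421.9]
eef_rot: [0.626, 2.996, 0.389]
wrist_force: [0.5, 0.1, 0.0]
gripper_width: 0.002
gripper_force: 0.0
```

```bash
python3 dl.py t450,-300,420 t600,-430,420 t700,-500,420
```

```text
5.7 [-4.520e-01  1.000e-03 -1.300e-02  1.563e+00  2.590e-01 -4.100e-02] [ 432.1 -115.4  421.9] z [ 0.106  0.233 -0.967] y [0.39 0.89 0.26] [0.5 0.1 0. ]
t450,-300,420 [-0.09, -0.157, -0.039] 186.0
t600,-430,420 [-0.28, -0.214, -0.054] 357.0
t700,-500,420 [-0.4, -0.238, -0.06] 469.0
```

Emit:
{"fn": "send_rows", "kwargs": {"gripper": [0, 0, 0, 0, 0, 0], "delta_pos": [[-0.02, -0.03, -0.01], [-0.04, -0.06, -0.02], [-0.06, -0.09, -0.02], [-0.08, -0.12, -0.03], [-0.09, -0.15, -0.04], [-0.1, -0.16, -0.04]], "roll": [0, 0, 0, 0, 0, 0]}}

```text
time: 6.3
tool_pos: [457.6, -307.2, 418.8]
eef_rot: [0.63, 2.997, 0.388]
wrist_force: [0.5, 0.4, -0.9]
gripper_width: -0.001
gripper_force: 0.0
```

```bash
python3 dl.py t660,-440,420 r2400,-1700,1500
```

```text
6.3 [-0.737  0.279  0.303  1.676  0.245 -0.333] [ 457.6 -307.2  418.8] z [ 0.104  0.232 -0.967] y [0.39 0.89 0.25] [ 0.5  0.4 -0.9]
t660,-440,420 [-0.239, -0.039, -0.011] 242.0
r2400,-1700,1500 [-2.884, -0.189, -1.595] 3302.0
```

Emit:
{"fn": "send_rows", "kwargs": {"gripper": [0, 0, 0, 0, 0, 0], "delta_pos": [[-0.05, -0.01, 0], [-0.1, -0.02, 0], [-0.15, -0.03, 0], [-0.2, -0.04, 0], [-2.9, -0.4, -1.5], [-2.9, -0.4, -1.5]], "roll": [0, 0, 0, 0, 0, 0]}}

```text
time: 6.9
tool_pos: [556.8, -392.7, 459.5]
eef_rot: [0.629, 3.027, 0.444]
wrist_force: [0.5, 0.3, -0.2]
gripper_width: 0.002
gripper_force: 0.0
```

Emit:
{"fn": "send_rows", "kwargs": {"gripper": [0, 0], "delta_pos": [[-2.9, -0.4, -1.5], [-2.9, -0.4, -1.5]], "roll": [0, 0]}}

```text
time: 7.1
tool_pos: [552.9, -390.6, 476.3]
eef_rot: [0.623, 3.005, 0.435]
wrist_force: [-0.1, -0.4, 0.4]
gripper_width: -0.0
gripper_force: 0.0
```

```bash
python3 dl.py r2400,-1700,1500
```

```text
7.1 [-0.743  0.774  1.249  2.157  0.263 -0.348] [ 552.9 -390.6  476.3] z [ 0.097  0.264 -0.96 ] y [0.38 0.88 0.28] [-0.1 -0.4  0.4]
r2400,-1700,1500 [-2.853, -0.154, -1.654] 3302.0
```

Emit:
{"fn": "send_rows", "kwargs": {"gripper": [0, 0, 0, 0, 0], "delta_pos": [[-2.85, -0.57, -0.2], [-2.85, -0.57, -0.2], [-2.85, -0.57, -0.2], [-2.85, -0.57, -0.2], [-2.85, -0.57, -0.2]], "roll": [0, 0, 0, 0, 0]}}

```text
time: 7.6
tool_pos: [553.9, -399.6, 455.2]
eef_rot: [0.623, 3.019, 0.472]
wrist_force: [0.8, 1.1, 0.0]
gripper_width: -0.0
gripper_force: 0.0
```

```bash
python3 dl.py r2400,-1700,1000
```

```text
7.6 [-0.755  0.805  1.249  2.157  0.27  -0.367] [ 553.9 -399.6  455.2] z [ 0.083  0.289 -0.954] y [0.38 0.87 0.3 ] [0.8 1.1 0. ]
r2400,-1700,1000 [-2.833, -0.269, -1.245] 3106.0
```

```bash
python3 dl.py t520,-370,340 t680,-490,330 r2400,-1700,1000
```

```text
7.6 [-0.755  0.805  1.249  2.157  0.27  -0.367] [ 553.9 -399.6  455.2] z [ 0.083  0.289 -0.954] y [0.38 0.87 0.3 ] [0.8 1.1 0. ]
t520,-370,340 [0.038, -0.021, 0.116] 124.0
t680,-490,330 [-0.156, -0.068, 0.104] 199.0
r2400,-1700,1000 [-2.833, -0.269, -1.245] 3106.0
```

Emit:
{"fn": "send_rows", "kwargs": {"gripper": [0, 0, 0, 0, 0, 0, 0, 0], "delta_pos": [[0.02, -0.01, 0.05], [0.04, -0.02, 0.1], [0, -0.03, 0.11], [-0.05, -0.04, 0.11], [-0.1, -0.06, 0.11], [-0.16, -0.07, 0.1], [-0.19, -0.08, 0.1], [-0.19, -0.08, 0.1]], "roll": [0, 0, 0, 0, 0, 0, 0, 0]}}

```text
time: 8.4
tool_pos: [597.8, -448.1, 353.5]
eef_rot: [0.635, 3.026, 0.481]
wrist_force: [4.9, -4.2, -0.1]
gripper_width: 0.002
gripper_force: 0.0
```

Emit:
{"fn": "send_rows", "kwargs": {"gripper": [0, 0], "delta_pos": [[-2.8, -0.4, -0.9], [-2.8, -0.4, -0.9]], "roll": [0, 0]}}

```text
time: 8.6
tool_pos: [549.6, -421.6, 413.8]
eef_rot: [-0.616, -3.021, -0.531]
wrist_force: [-0.3, 0.2, -0.2]
gripper_width: -0.003
gripper_force: 0.0
```

```bash
python3 dl.py r2400,-1700,1000
```

```text
8.6 [-0.785  0.867  1.248  2.156  0.276 -0.411] [ 549.6 -421.6  413.8] z [ 0.055  0.33  -0.942] y [0.38 0.86 0.33] [-0.3  0.2 -0.2]
r2400,-1700,1000 [-2.777, -0.228, -1.373] 3106.0
```

```bash
cat > fk.py <<'E'
import numpy as np
d=np.array([(.314,-.047,1.21,600,231.3),(1.009,1.248,1.754,877.5,276.8),(.806,1.25,1.912,789.3,440.8),(.93,1.249,1.742,881,346.7),(.909,1.249,1.704,897,368.3),(.893,1.249,1.664,913.4,387.7)])
A=[];b=[]
for q2,q3,q4,r,z in d:
    e=q2-q3;p=e+q4
    A+=[[1,0,np.sin(q2),np.cos(e),np.sin(e),np.cos(p)],[0,1,np.cos(q2),-np.sin(e),np.cos(e),-np.sin(p)]];b+=[r,z]
x,res,rk,sv=np.linalg.lstsq(np.array(A),np.array(b),rcond=None);print(x.round(1),res,sv.round(3));print((A@x-b).round(1))
E
python3 fk.py; python3 dl.py t470,-360,260 t660,-450,230 t700,-480,230 r2400,-1700,500
```

```text
[  1.2 285.3 520.7 439.9  75.3 464.2] [0.44889057] [4.57  3.77  0.81  0.465 0.14  0.108]
[ 0.1  0.  -0.2 -0.4  0.1  0.2  0.   0.2 -0.1  0.3  0.1 -0.3]
8.6 [-0.785  0.867  1.248  2.156  0.276 -0.411] [ 549.6 -421.6  413.8] z [ 0.055  0.33  -0.942] y [0.38 0.86 0.33] [-0.3  0.2 -0.2]
t470,-360,260 [0.085, -0.027, 0.161] 184.0
t660,-450,230 [-0.127, -0.042, 0.17] 216.0
t700,-480,230 [-0.175, -0.053, 0.162] 245.0
r2400,-1700,500 [-2.817, -0.39, -0.901] 2983.0
```

Emit:
{"fn": "send_rows", "kwargs": {"gripper": [0, 0, 0, 0, 0, 0, 0, 0, 0, 0], "delta_pos": [[0.03, -0.01, 0.05], [0.06, -0.02, 0.1], [0.08, -0.03, 0.15], [0.04, -0.03, 0.17], [0, -0.03, 0.17], [-0.05, -0.04, 0.17], [-0.1, -0.04, 0.17], [-0.13, -0.04, 0.17], [-0.17, -0.05, 0.16], [-0.17, -0.05, 0.16]], "roll": [0, 0, 0, 0, 0, 0, 0, 0, 0, 0]}}

```text
time: 9.6
tool_pos: [601.3, -418.8, 260.6]
eef_rot: [-0.562, -2.89, -0.664]
wrist_force: [-1.5, -1.0, -9.5]
gripper_width: -0.001
gripper_force: 0.0
```

```bash
python3 dl.py r2400,-1700,500 r2400,-1700,0
```

```text
9.6 [-0.744  1.073  1.244  2.091  0.305 -0.415] [ 601.3 -418.8  260.6] z [-0.037  0.443 -0.896] y [0.38 0.83 0.4 ] [-1.5 -1.  -9.5]
r2400,-1700,500 [-2.674, -0.302, -1.288] 2983.0
r2400,-1700,0 [-2.774, -0.501, -0.84] 2941.0
```

Emit:
{"fn": "send_rows", "kwargs": {"gripper": [0, 0], "delta_pos": [[-2.8, -0.5, -0.85], [-2.8, -0.5, -0.85]], "roll": [0, 0]}}

```text
time: 9.8
tool_pos: [574.8, -411.8, 314.4]
eef_rot: [-0.567, -2.897, -0.677]
wrist_force: [0.4, -0.4, 0.3]
gripper_width: -0.002
gripper_force: 0.0
```

Emit:
{"fn": "send_rows", "kwargs": {"gripper": [0, 0], "delta_pos": [[-2.8, -0.5, -0.85], [-2.8, -0.5, -0.85]], "roll": [0, 0]}}

```text
time: 10.0
tool_pos: [578.4, -407.4, 316.7]
eef_rot: [-0.565, -2.901, -0.69]
wrist_force: [-0.2, -0.2, -0.0]
gripper_width: 0.0
gripper_force: 0.0
```

```bash
python3 dl.py r2400,-1700,0
```

```text
10.0 [-0.762  1.013  1.249  2.157  0.321 -0.435] [ 578.4 -407.4  316.7] z [-0.018  0.453 -0.891] y [0.38 0.83 0.41] [-0.2 -0.2 -0. ]
r2400,-1700,0 [-2.782, -0.497, -0.813] 2941.0
```

```bash
cat > arm.py <<'E'
import numpy as np
from scipy.optimize import least_squares
from scipy.spatial.transform import Rotation as Ro
lo=np.array([-2.67,-.69,-1.03,-2.08,-1.42,-3.14]);hi=np.array([2.67,1.73,1.25,2.16,1.45,3.14])
vm=.07*np.array([2.39,2.39,3.01,3.14,3.14,3.14])
G=np.array([0.,285.3,520.7,439.9,75.3,100.,364.2])
def fk(q,g=None):
    a0,h,L1,C,D,Lw,Lt=G if g is None else g
    c,s=np.cos(q[0]),np.sin(q[0]);er=np.array([c,s,0]);et=np.array([-s,c,0]);k=np.array([0,0,1.])
    e=q[1]-q[2];p=e+q[3]
    d=np.cos(p)*er-np.sin(p)*k;n=np.sin(p)*er+np.cos(p)*k
    z=np.cos(q[4])*d+np.sin(q[4])*et;x0=np.cos(q[4])*et-np.sin(q[4])*d
    a=q[5]-np.pi/2
    x=np.cos(a)*x0+np.sin(a)*n;y=-np.sin(a)*x0+np.cos(a)*n
    W=a0*er+h*k+L1*(np.sin(q[1])*er+np.cos(q[1])*k)+C*(np.cos(e)*er-np.sin(e)*k)+D*(np.sin(e)*er+np.cos(e)*k)
    return W+Lw*d+Lt*z,np.c_[x,y,z],W
S=[(1.159,.314,-.047,1.21,0,240.2,549.8,231.3),(1.159,1.009,1.248,1.754,0,351.2,804.1,276.8),(1.159,.806,1.25,1.912,0,315.9,723.3,440.8),(1.159,.93,1.249,1.742,0,352.6,807.3,346.7),(1.159,.893,1.249,1.664,0,365.6,837,387.7),
(-.452,.001,-.013,1.563,.259,432.1,-115.4,421.9),(-.737,.279,.303,1.676,.245,457.6,-307.2,418.8),(-.743,.774,1.249,2.157,.263,552.9,-390.6,476.3),(-.755,.805,1.249,2.157,.27,553.9,-399.6,455.2),(-.785,.867,1.248,2.156,.276,549.6,-421.6,413.8),(-.762,1.013,1.249,2.157,.321,578.4,-407.4,316.7)]
f=lambda g:np.concatenate([fk(list(s[:5])+[0],g)[0]-s[5:] for s in S])
r=least_squares(f,G);G=r.x
WR=.63
def row(q,Pt,Rt,wr=None):
    P,R,_=fk(q);dp=Pt-P;n=np.linalg.norm(dp);dp=dp*min(1,50/max(n,1e-9))
    v=Ro.from_matrix(Rt@R.T).as_rotvec();m=np.linalg.norm(v);v=v*min(1,.15/max(m,1e-9))
    P2=P+dp;R2=Ro.from_rotvec(v).as_matrix()@R;w=wr or WR
    def e(x):
        p,rr,_=fk(x);return np.r_[(p-P2)/1000,w*Ro.from_matrix(R2@rr.T).as_rotvec()]
    x=least_squares(e,np.clip(q,lo+1e-6,hi-1e-6),bounds=(lo,hi)).x
    dq=x-q;return q+dq*min(1,1/np.max(np.abs(dq)/vm+1e-9))
def call(q,dw,n=2,wr=None):
    P,R,_=fk(q)
    for _ in range(n): q=row(q,P+np.array(dw,float),R,wr)
    return q
E
python3 - <<'E'
from arm import *
print(G.round(1),np.abs(r.fun).max().round(2))
tests=[([1.159,.909,1.249,1.704,0,1.571],(0,3000,-1500),2,"q .893 1.249 1.664"),([-.744,1.073,1.244,2.091,.305,-.415],(-2800,-500,-850),2,"pos 574.8 -411.8 314.4"),
([1.159,.806,1.25,1.912,0,1.571],(0,3000,0),5,"q .93 1.249 1.742"),([-.743,.774,1.249,2.157,.263,-.348],(-2850,-570,-200),5,"q -.755 .805 1.249 2.157 .27 -.367; z .083 .289")]
for w in (.2,.4,.63,1):
  for q,t,n,s in tests:
    q=np.array(q);x=call(q,fk(q)[1]@np.array(t),n,w);p,R,_=fk(x);print(w,x.round(3),p.round(),R[:,2].round(3),"| real",s)
E
```

```text
[  0.  284.3 521.4 440.5  75.6 132.7 331.4] 0.44
0.2 [1.159 0.878 1.25  1.564 0.    1.571] [383. 876. 417.] [ 0.148  0.339 -0.929] | real q .893 1.249 1.664
0.2 [-0.737  1.069  1.25   1.924  0.333 -0.353] [ 665. -458.  250.] [ 0.1    0.35  -0.931] | real pos 574.8 -411.8 314.4
0.2 [1.159 0.882 1.25  1.518 0.    1.571] [391. 894. 421.] [ 0.163  0.374 -0.913] | real q .93 1.249 1.742
0.2 [-0.716  0.855  1.25   1.771  0.297 -0.237] [ 711. -490.  424.] [ 0.332  0.099 -0.938] | real q -.755 .805 1.249 2.157 .27 -.367; z .083 .289
0.4 [1.159 0.887 1.25  1.63  0.    1.571] [371. 850. 398.] [ 0.12   0.274 -0.954] | real q .893 1.249 1.664
0.4 [-0.732  1.091  1.25   1.989  0.322 -0.376] [ 644. -437.  237.] [ 0.03   0.398 -0.917] | real pos 574.8 -411.8 314.4
0.4 [1.159 0.91  1.25  1.696 0.    1.571] [360. 825. 369.] [ 0.085  0.195 -0.977] | real q .93 1.249 1.742
0.4 [-0.706  0.899  1.25   1.926  0.278 -0.284] [ 663. -446.  380.] [ 0.175  0.211 -0.962] | real q -.755 .805 1.249 2.157 .27 -.367; z .083 .289
0.63 [1.159 0.894 1.25  1.671 0.    1.571] [364. 834. 386.] [ 0.101  0.232 -0.967] | re
[... 172 characters left out ...]
  0.    1.571] [351. 804. 355.] [ 0.06   0.137 -0.989] | real q .93 1.249 1.742
0.63 [-0.703  0.913  1.25   1.968  0.272 -0.296] [ 650. -434.  369.] [ 0.129  0.242 -0.962] | real q -.755 .805 1.249 2.157 .27 -.367; z .083 .289
1 [1.159 0.899 1.25  1.694 0.    1.571] [360. 825. 380.] [ 0.09   0.207 -0.974] | real q .893 1.249 1.664
1 [-0.727  1.11   1.25   2.038  0.313 -0.394] [ 627. -422.  228.] [-0.024  0.434 -0.901] | real pos 574.8 -411.8 314.4
1 [1.159 0.926 1.25  1.773 0.    1.571] [347. 794. 348.] [ 0.048  0.111 -0.993] | real q .93 1.249 1.742
1 [-0.702  0.919  1.25   1.986  0.269 -0.301] [ 644. -429.  364.] [ 0.11   0.255 -0.961] | real q -.755 .805 1.249 2.157 .27 -.367; z .083 .289
```

```bash
cat > arm2.py <<'E'
from arm import *
def pose_err(x,P2,R2,w):
    p,rr,_=fk(x);return np.r_[(P2-p)/1000,w*Ro.from_matrix(R2@rr.T).as_rotvec()]
def row2(q,Pt,Rt,w,lam,it):
    P,R,_=fk(q);dp=Pt-P;n=np.linalg.norm(dp);dp=dp*min(1,50/max(n,1e-9))
    v=Ro.from_matrix(Rt@R.T).as_rotvec();m=np.linalg.norm(v);v=v*min(1,.15/max(m,1e-9))
    P2=P+dp;R2=Ro.from_rotvec(v).as_matrix()@R;x=q.copy()
    for _ in range(it):
        e=pose_err(x,P2,R2,w)
        J=np.array([-(pose_err(x+h,P2,R2,w)-e)/1e-6 for h in np.eye(6)*1e-6]).T
        x=np.clip(x+J.T@np.linalg.solve(J@J.T+lam**2*np.eye(6),e),lo,hi)
    dq=x-q;return q+dq*min(1,1/np.max(np.abs(dq)/vm+1e-9))
def call2(q,dw,n,w,lam,it):
    P,R,_=fk(q)
    for _ in range(n): q=row2(q,P+np.array(dw,float),R,w,lam,it)
    return q
T=[([1.159,.909,1.249,1.704,0,1.571],(0,3000,-1500),2,[1.159,.893,1.249,1.664,0,1.571]),
([1.159,.93,1.249,1.742,0,1.571],(0,3000,-1500),10,[1.159,.909,1.249,1.704,0,1.571]),
([1.159,.806,1.25,1.912,0,1.571],(0,3000,0),5,[1.159,.93,1.249,1.742,0,1.571]),
([-.743,.774,1.249,2.157,.263,-.348],(-2850,-570,-200),5,[-.755,.805,1.249,2.157,.27,-.367]),
([-.744,1.073,1.244,2.091,.305,-.415],(-2800,-500,-850),4,[-.762,1.013,1.249,2.157,.321,-.435])]
E
timeout 300 python3 - <<'E'
from arm2 import *
for w in (.1,.3,1):
 for lam in (.01,.05,.2):
  for it in (1,5,30):
   es=[]
   for q,t,n,b in T:
    q=np.array(q);x=call2(q,fk(q)[1]@np.array(t,float),n,w,lam,it);es.append(np.abs(x-b).max())
   print(w,lam,it,np.round(es,3))
E
```

```text
0.1 0.01 1 [0.104 0.238 0.078 0.25  0.335]
0.1 0.01 5 [0.182 0.137 0.269 0.234 0.295]
0.1 0.01 30 [0.17  0.21  0.229 0.236 0.304]
0.1 0.05 1 [0.051 0.304 0.124 0.29  0.28 ]
0.1 0.05 5 [0.077 0.364 0.153 0.318 0.311]
0.1 0.05 30 [0.077 0.366 0.153 0.318 0.312]
0.1 0.2 1 [0.066 0.514 0.166 0.334 0.326]
0.1 0.2 5 [0.127 0.926 0.318 0.48  0.457]
0.1 0.2 30 [0.129 0.943 0.322 0.487 0.463]
0.3 0.01 1 [0.21  0.271 0.219 0.301 0.371]
0.3 0.01 5 [0.139 0.218 0.101 0.262 0.27 ]
0.3 0.01 30 [0.421 0.344 0.06  0.221 0.177]
0.3 0.05 1 [0.075 0.216 0.11  0.21  0.221]
0.3 0.05 5 [0.093 0.149 0.119 0.233 0.188]
0.3 0.05 30 [0.175 0.151 0.114 0.235 0.187]
0.3 0.2 1 [0.021 0.131 0.045 0.219 0.217]
0.3 0.2 5 [0.045 0.139 0.074 0.25  0.246]
0.3 0.2 30 [0.045 0.139 0.074 0.251 0.246]
1 0.01 1 [0.21  0.276 0.228 0.312 0.35 ]
1 0.01 5 [0.21  0.319 0.329 0.276 0.35 ]
1 0.01 30 [0.21  0.277 0.22  0.292 0.241]
1 0.05 1 [0.093 0.259 0.08  0.237 0.285]
1 0.05 5 [0.164 0.189 0.25  0.233 0.232]
1 0.05 30 [0.173 0.216 0.252 0.236 0.24 ]
1 0.2 1 [0.045 0.07  0.038 0.154 0.155]
1 0.2 5 [0.044 0.071 0.032 0.165 0.158]
1 0.2 30 [0.044 0.071 0.032 0.165 0.158]
```

```bash
python3 dl.py t340,-290,450 t340,-290,650 r0,0,300
python3 - <<'E'
from arm2 import *
q=np.array([-0.762,1.013,1.249,2.157,0.321,-0.435]);P,R,_=fk(q)
for t in [(340,-290,450),(340,-290,550),(340,-290,650),(340,-290,700),(340,-290,750),(340,-290,800)]:
  for w in (.1,.63):
    x=least_squares(lambda x:pose_err(x,np.array(t,float),R,w),np.clip([-.7,.2,.3,1.7,.3,-.4],lo,hi),bounds=(lo,hi)).x;p,r,_=fk(x);print(t,w,x.round(2),p.round(),r[:,2].round(2))
E
```

```text
10.0 [-0.762  1.013  1.249  2.157  0.321 -0.435] [ 578.4 -407.4  316.7] z [-0.018  0.453 -0.891] y [0.38 0.83 0.41] [-0.2 -0.2 -0. ]
t340,-290,450 [0.284, 0.062, -0.061] 297.0
t340,-290,650 [0.322, 0.145, -0.24] 426.0
r0,0,300 [0.056, 0.124, -0.267] 300.0
(340, -290, 450) 0.1 [-0.9   0.34  0.37  2.    0.27 -0.57] [ 340. -290.  450.] [-0.02  0.45 -0.89]
(340, -290, 450) 0.63 [-0.9   0.34  0.37  2.    0.27 -0.57] [ 340. -290.  450.] [-0.02  0.45 -0.89]
(340, -290, 550) 0.1 [-0.91  0.33  0.62  2.16  0.28 -0.55] [ 340. -289.  547.] [ 0.05  0.39 -0.92]
(340, -290, 550) 0.63 [-0.9   0.35  0.57  2.16  0.27 -0.56] [ 338. -280.  524.] [-0.    0.44 -0.9 ]
(340, -290, 650) 0.1 [-0.93  0.22  0.77  2.16  0.31 -0.5 ] [ 340. -287.  641.] [ 0.22  0.21 -0.95]
(340, -290, 650) 0.63 [-0.88  0.28  0.57  2.16  0.29 -0.52] [ 337. -257.  554.] [ 0.04  0.4  -0.92]
(340, -290, 700) 0.1 [-0.94  0.19  0.86  2.16  0.33 -0.47] [ 341. -286.  687.] [ 0.31  0.12 -0.94]
(340, -290, 700) 0.63 [-0.86  0.25  0.58  2.16  0.3  -0.5 ] [ 338. -247.  569.] [ 0.06  0.38 -0.92]
(340, -290, 750) 0.1 [-0.96  0.16  0.96  2.16  0.36 -0.44] [ 342. -286.  734.] [ 0.4   0.04 -0.91]
(340, -290, 750) 0.63 [-0.85  0.23  0.6   2.16  0.31 -0.48] [ 342. -237.  583.] [ 0.09  0.36 -0.93]
(340, -290, 800) 0.1 [-0.99  0.15  1.07  2.16  0.4  -0.41] [ 342. -285.  781.] [ 0.49 -0.03 -0.87]
(340, -290, 800) 0.63 [-0.83  0.21  0.61  2.16  0.32 -0.45] [ 346. -227.  598.] [ 0.11  0.34 -0.93]
```

Emit:
{"fn": "send_rows", "kwargs": {"gripper": [0, 0, 0, 0, 0, 0, 0], "delta_pos": [[0.05, 0.01, -0.01], [0.09, 0.02, -0.02], [0.14, 0.03, -0.03], [0.18, 0.04, -0.04], [0.23, 0.05, -0.05], [0.28, 0.06, -0.06], [0.284, 0.062, -0.061]], "roll": [0, 0, 0, 0, 0, 0, 0]}}

```text
time: 10.7
tool_pos: [337.7, -288.1, 452.2]
eef_rot: [-0.565, -2.902, -0.687]
wrist_force: [0.7, -0.0, -0.1]
gripper_width: -0.001
gripper_force: 0.0
```

Emit:
{"fn": "send_rows", "kwargs": {"gripper": [0, 0, 0, 0, 0], "delta_pos": [[0.01, 0.02, -0.045], [0.02, 0.04, -0.09], [0.03, 0.06, -0.135], [0.04, 0.08, -0.18], [0.04, 0.08, -0.18]], "roll": [0, 0, 0, 0, 0]}}

```text
time: 11.2
tool_pos: [332.7, -260.3, 537.4]
eef_rot: [-0.582, -2.939, -0.659]
wrist_force: [0.6, -0.3, -0.3]
gripper_width: 0.002
gripper_force: 0.0
```

```bash
python3 dl.py t340,-290,750
```

```text
11.2 [-0.883  0.3    0.545  2.157  0.282 -0.541] [ 332.7 -260.3  537.4] z [ 0.011  0.425 -0.905] y [0.38 0.84 0.4 ] [ 0.6 -0.3 -0.3]
t340,-290,750 [0.015, 0.062, -0.205] 215.0
```

Run:
```python
from arm import *
q=np.array([-0.762,1.013,1.249,2.157,0.321,-0.435])
q=np.array([-0.9,.34,.37,2.0,.27,-.57]);x=call(q,(-6,33,180),5);p,R,_=fk(x);print("check vs real",x.round(3),p.round(),R[:,2].round(3))
q=np.array([-0.883,.3,.545,2.157,.282,-.541])
out=[]
for el in np.radians([-60,-30,0,30,60,90]):
  for az in np.radians(np.arange(0,360,30)):
    d=np.array([np.cos(el)*np.cos(az),np.cos(el)*np.sin(az),np.sin(el)])
    x=call(q,d*1000,3);p,R,_=fk(x);out.append((round(float(R[0,2]-R[1,2]),3),np.degrees([el,az]).round(),x.round(2),p.round(),R[:,2].round(3)))
out.sort(key=lambda o:-o[0])
for o in out[:8]:print(*o)
```

```text
check vs real [-0.846  0.262  0.507  2.16   0.295 -0.506] [ 332. -230.  545.] [ 0.004  0.434 -0.901]
-0.357 [ 60. 300.] [-0.87  0.34  0.64  2.16  0.29 -0.52] [ 360. -278.  545.] [ 0.041  0.398 -0.917]
-0.359 [ 60. 270.] [-0.93  0.32  0.59  2.16  0.27 -0.58] [ 326. -289.  543.] [ 0.038  0.396 -0.917]
-0.359 [ 60. 330.] [-0.81  0.34  0.66  2.16  0.31 -0.45] [ 385. -254.  551.] [ 0.042  0.401 -0.915]
-0.361 [90.  0.] [-0.84  0.23  0.53  2.16  0.3  -0.48] [ 332. -222.  565.] [ 0.039  0.4   -0.916]
-0.361 [90. 30.] [-0.84  0.23  0.53  2.16  0.3  -0.48] [ 332. -222.  565.] [ 0.039  0.4   -0.916]
-0.361 [90. 60.] [-0.84  0.23  0.53  2.16  0.3  -0.48] [ 332. -222.  565.] [ 0.039  0.4   -0.916]
-0.361 [90. 90.] [-0.84  0.23  0.53  2.16  0.3  -0.48] [ 332. -222.  565.] [ 0.039  0.4   -0.916]
-0.361 [ 90. 120.] [-0.84  0.23  0.53  2.16  0.3  -0.48] [ 332. -222.  565.] [ 0.039  0.4   -0.916]
```

Emit:
{"fn": "send_rows", "kwargs": {"gripper": [0, 0], "delta_pos": [[-0.25, 0.08, -0.97], [-0.25, 0.08, -0.97]], "roll": [0, 0]}}

```text
time: 11.4
tool_pos: [353.1, -276.0, 546.2]
eef_rot: [-0.602, -2.979, -0.628]
wrist_force: [0.1, -0.1, -0.7]
gripper_width: -0.004
gripper_force: 0.0
```

Emit:
{"fn": "send_rows", "kwargs": {"gripper": [0], "delta_pos": [[-0.25, 0.08, -0.97]], "roll": [0]}}

```text
time: 11.5
tool_pos: [362.4, -284.2, 553.4]
eef_rot: [-0.617, -3.006, -0.606]
wrist_force: [0.6, -0.8, -1.5]
gripper_width: -0.003
gripper_force: 0.0
```

Emit:
{"fn": "send_rows", "kwargs": {"gripper": [0], "delta_pos": [[-0.25, 0.08, -0.97]], "roll": [0]}}

```text
time: 11.6
tool_pos: [369.8, -290.7, 564.4]
eef_rot: [0.626, 3.007, 0.574]
wrist_force: [0.0, -0.2, -0.3]
gripper_width: 0.0
gripper_force: 0.0
```

Emit:
{"fn": "send_rows", "kwargs": {"gripper": [0], "delta_pos": [[-0.25, 0.08, -0.97]], "roll": [0]}}

```text
time: 11.7
tool_pos: [375.8, -296.2, 575.9]
eef_rot: [0.63, 2.981, 0.537]
wrist_force: [0.8, -0.0, -1.8]
gripper_width: 0.003
gripper_force: 0.0
```

```bash
python3 dl.py r250,-430,870
```

```text
11.7 [-0.875  0.341  0.743  2.157  0.302 -0.486] [ 375.8 -296.2  575.9] z [ 0.117  0.325 -0.939] y [0.38 0.86 0.34] [ 0.8 -0.  -1.8]
r250,-430,870 [-0.38, 0.027, -0.927] 1002.0
```

Emit:
{"fn": "send_rows", "kwargs": {"gripper": [0], "delta_pos": [[-0.37, 0.03, -0.93]], "roll": [0]}}

```text
time: 11.8
tool_pos: [384.7, -304.2, 586.6]
eef_rot: [0.634, 2.954, 0.502]
wrist_force: [0.4, 0.4, -0.7]
gripper_width: -0.003
gripper_force: 0.0
```

Emit:
{"fn": "send_rows", "kwargs": {"gripper": [0], "delta_pos": [[-0.37, 0.03, -0.93]], "roll": [0]}}

```text
time: 11.9
tool_pos: [392.9, -311.7, 596.8]
eef_rot: [0.637, 2.928, 0.469]
wrist_force: [-0.1, 0.3, 0.8]
gripper_width: -0.001
gripper_force: 0.0
```

Emit:
{"fn": "send_rows", "kwargs": {"gripper": [0], "delta_pos": [[-0.37, 0.03, -0.93]], "roll": [0]}}

```text
time: 12.0
tool_pos: [399.2, -317.9, 608.1]
eef_rot: [0.64, 2.9, 0.437]
wrist_force: [0.4, -0.4, 0.3]
gripper_width: -0.0
gripper_force: 0.0
```

Emit:
{"fn": "send_rows", "kwargs": {"gripper": [0], "delta_pos": [[-0.37, 0.03, -0.93]], "roll": [0]}}

```text
time: 12.1
tool_pos: [404.1, -323.0, 620.2]
eef_rot: [0.643, 2.872, 0.405]
wrist_force: [-0.2, -0.2, -0.2]
gripper_width: -0.001
gripper_force: 0.0
```

Emit:
{"fn": "send_rows", "kwargs": {"gripper": [0], "delta_pos": [[-0.37, 0.03, -0.93]], "roll": [0]}}

```text
time: 12.2
tool_pos: [407.5, -327.2, 633.1]
eef_rot: [0.645, 2.843, 0.374]
wrist_force: [0.4, -0.1, 0.3]
gripper_width: -0.002
gripper_force: 0.0
```

Emit:
{"fn": "send_rows", "kwargs": {"gripper": [0], "delta_pos": [[-0.37, 0.03, -0.93]], "roll": [0]}}

```text
time: 12.3
tool_pos: [409.6, -330.4, 646.5]
eef_rot: [0.647, 2.813, 0.344]
wrist_force: [-0.2, -0.4, 0.6]
gripper_width: 0.0
gripper_force: 0.0
```

```bash
python3 dl.py r250,-430,870
```

```text
12.3 [-0.884  0.361  0.99   2.157  0.33  -0.424] [ 409.6 -330.4  646.5] z [ 0.277  0.174 -0.945] y [0.4  0.87 0.28] [-0.2 -0.4  0.6]
r250,-430,870 [-0.564, -0.035, -0.828] 1002.0
```

Emit:
{"fn": "send_rows", "kwargs": {"gripper": [0], "delta_pos": [[-0.35, 0.1, -0.93]], "roll": [0]}}

```text
time: 12.4
tool_pos: [411.0, -329.5, 661.4]
eef_rot: [0.65, 2.783, 0.315]
wrist_force: [1.1, -0.2, 0.8]
gripper_width: 0.001
gripper_force: 0.0
```

Emit:
{"fn": "send_rows", "kwargs": {"gripper": [0], "delta_pos": [[-0.35, 0.1, -0.93]], "roll": [0]}}

```text
time: 12.5
tool_pos: [411.0, -327.1, 677.7]
eef_rot: [0.651, 2.752, 0.286]
wrist_force: [-0.9, 0.1, 0.5]
gripper_width: 0.0
gripper_force: 0.0
```

Emit:
{"fn": "send_rows", "kwargs": {"gripper": [0], "delta_pos": [[-0.35, 0.1, -0.93]], "roll": [0]}}

```text
time: 12.6
tool_pos: [409.9, -324.2, 694.1]
eef_rot: [0.651, 2.72, 0.258]
wrist_force: [-0.4, -0.5, 0.1]
gripper_width: 0.0
gripper_force: 0.0
```

Emit:
{"fn": "send_rows", "kwargs": {"gripper": [0], "delta_pos": [[-0.35, 0.1, -0.93]], "roll": [0]}}

```text
time: 12.7
tool_pos: [407.7, -320.7, 710.4]
eef_rot: [0.652, 2.689, 0.231]
wrist_force: [-0.4, 0.6, 0.3]
gripper_width: 0.002
gripper_force: 0.0
```

Emit:
{"fn": "send_rows", "kwargs": {"gripper": [0], "delta_pos": [[-0.35, 0.1, -0.93]], "roll": [0]}}

```text
time: 12.8
tool_pos: [404.6, -316.6, 726.4]
eef_rot: [0.652, 2.657, 0.206]
wrist_force: [0.2, 0.5, 0.0]
gripper_width: -0.001
gripper_force: 0.0
```

Emit:
{"fn": "send_rows", "kwargs": {"gripper": [0], "delta_pos": [[-0.35, 0.1, -0.93]], "roll": [0]}}

```text
time: 12.9
tool_pos: [400.6, -311.8, 742.3]
eef_rot: [0.653, 2.626, 0.182]
wrist_force: [0.0, -0.4, 0.6]
gripper_width: 0.0
gripper_force: 0.0
```

Emit:
{"fn": "send_rows", "kwargs": {"gripper": [0], "delta_pos": [[-0.35, 0.1, -0.93]], "roll": [0]}}

```text
time: 13.0
tool_pos: [395.8, -306.5, 758.1]
eef_rot: [0.653, 2.594, 0.159]
wrist_force: [0.0, 0.6, 0.4]
gripper_width: 0.001
gripper_force: 0.0
```

```bash
python3 dl.py r0,0,1000
```

```text
13.0 [-0.898  0.263  1.16   2.157  0.367 -0.347] [ 395.8 -306.5  758.1] z [ 0.459  0.    -0.889] y [0.42 0.88 0.22] [0.  0.6 0.4]
r0,0,1000 [-0.404, 0.217, -0.889] 1000.0
```

Run:
```python
from arm2 import *
q=np.array([-0.898,.263,1.16,2.157,.367,-.347]);P,R0,_=fk(q)
for ang in (0,.1,.2,.3):
  a=-.6; ax=np.array([-np.sin(a),np.cos(a),0])  # rotate down-vector toward az a
  R=Ro.from_rotvec(-ax*ang).as_matrix()@R0
  for t in [(460,30,250),(520,30,80),(590,20,110),(600,20,140),(600,20,230)]:
    b=min((least_squares(lambda x:pose_err(x,np.array(t,float),R,.63),np.clip(s,lo+.01,hi-.01),bounds=(lo,hi)) for s in ([0,-.3,-.7,1.2,.3,0],[-.5,0,0,1,.5,0])),key=lambda r:r.cost)
    x=b.x;p,_,W=fk(x);print(ang,R[:,2].round(2),t,x.round(2),(p-t).round(1),"wrist",W.round(),"%.1e"%b.cost)
```

```text
0 [ 0.46  0.   -0.89] (460, 30, 250) [ 0.1  -0.36 -0.78  0.68 -0.04  0.58] [0. 0. 0.] wrist [248.  24. 663.] 2.3e-24
0 [ 0.46  0.   -0.89] (520, 30, 80) [ 0.08 -0.02 -0.97  0.15 -0.04  0.56] [0. 0. 0.] wrist [308.  25. 493.] 2.1e-21
0 [ 0.46  0.   -0.89] (590, 20, 110) [ 0.05  0.06 -0.79  0.24 -0.02  0.53] [0. 0. 0.] wrist [377.  17. 523.] 2.8e-21
0 [ 0.46  0.   -0.89] (600, 20, 140) [ 0.04  0.04 -0.73  0.32 -0.02  0.53] [0. 0. 0.] wrist [387.  17. 553.] 7.4e-26
0 [ 0.46  0.   -0.89] (600, 20, 230) [ 0.04 -0.06 -0.6   0.55 -0.02  0.53] [0. 0. 0.] wrist [387.  17. 643.] 1.3e-19
0.1 [ 0.53 -0.05 -0.85] (460, 30, 250) [ 0.16 -0.42 -0.85  0.59 -0.13  0.6 ] [0. 0. 0.] wrist [216.  35. 644.] 6.0e-16
0.1 [ 0.53 -0.05 -0.85] (520, 30, 80) [ 0.13 -0.04 -1.03  0.03 -0.12  0.58] [4.1 0.7 2.8] wrist [282.  38. 478.] 2.0e-05
0.1 [ 0.53 -0.05 -0.85] (590, 20, 110) [ 0.09  0.03 -0.88  0.1  -0.09  0.54] [0. 0. 0.] wrist [345.  30. 503.] 1.8e-24
0.1 [ 0.53 -0.05 -0.85] (600, 20, 140) [ 0.08  0.   -0.82  0.19 -0.09  0.54] [0. 0. 0.] wrist [355.  30. 533.] 1.0e-23
0.1 [ 0.53 -0.05 -0.85] (600, 20, 230)
[... 571 characters left out ...]
8] (600, 20, 230) [ 0.13 -0.14 -0.77  0.31 -0.17  0.54] [0. 0. 0.] wrist [324.  42. 601.] 7.0e-21
0.3 [ 0.66 -0.14 -0.74] (460, 30, 250) [ 0.31 -0.51 -1.    0.4  -0.34  0.64] [0. 0. 0.] wrist [162.  51. 598.] 2.7e-18
0.3 [ 0.66 -0.14 -0.74] (520, 30, 80) [ 0.27 -0.01 -1.03 -0.07 -0.32  0.62] [38.7 15.5 26.5] wrist [279.  77. 470.] 1.9e-03
0.3 [ 0.66 -0.14 -0.74] (590, 20, 110) [ 0.18  0.03 -1.03 -0.18 -0.26  0.53] [3.7 1.  2.3] wrist [292.  52. 459.] 1.5e-05
0.3 [ 0.66 -0.14 -0.74] (600, 20, 140) [ 0.17 -0.02 -0.99 -0.1  -0.25  0.53] [0. 0. 0.] wrist [296.  51. 485.] 1.0e-21
0.3 [ 0.66 -0.14 -0.74] (600, 20, 230) [ 0.17 -0.17 -0.86  0.17 -0.25  0.53] [0. 0. 0.] wrist [296.  51. 575.] 1.9e-24
```

Emit:
{"fn": "send_rows", "kwargs": {"gripper": [0], "delta_pos": [[-0.4, 0.15, -0.9]], "roll": [0]}}

```text
time: 13.1
tool_pos: [393.5, -299.4, 774.1]
eef_rot: [0.653, 2.563, 0.137]
wrist_force: [1.0, 0.2, 0.7]
gripper_width: 0.001
gripper_force: 0.0
```

Emit:
{"fn": "send_rows", "kwargs": {"gripper": [0], "delta_pos": [[-0.4, 0.15, -0.9]], "roll": [0]}}

```text
time: 13.2
tool_pos: [390.5, -291.7, 789.9]
eef_rot: [0.652, 2.531, 0.117]
wrist_force: [-0.1, -0.2, 0.5]
gripper_width: 0.002
gripper_force: 0.0
```

Emit:
{"fn": "send_rows", "kwargs": {"gripper": [0], "delta_pos": [[-0.4, 0.15, -0.9]], "roll": [0]}}

```text
time: 13.3
tool_pos: [386.4, -283.3, 805.5]
eef_rot: [0.651, 2.5, 0.097]
wrist_force: [-0.7, -0.0, 0.1]
gripper_width: -0.003
gripper_force: 0.0
```

Emit:
{"fn": "send_rows", "kwargs": {"gripper": [0], "delta_pos": [[-0.4, 0.15, -0.9]], "roll": [0]}}

```text
time: 13.4
tool_pos: [381.2, -274.4, 820.9]
eef_rot: [0.649, 2.468, 0.078]
wrist_force: [0.1, -0.2, -0.2]
gripper_width: 0.0
gripper_force: 0.0
```

Emit:
{"fn": "send_rows", "kwargs": {"gripper": [0], "delta_pos": [[-0.4, 0.15, -0.9]], "roll": [0]}}

```text
time: 13.5
tool_pos: [371.7, -264.1, 834.6]
eef_rot: [0.647, 2.44, 0.065]
wrist_force: [-0.7, 0.3, -0.7]
gripper_width: -0.003
gripper_force: 0.0
```

```bash
python3 dl.py t400,-250,420 t400,-50,300 t430,50,330
```

```text
13.5 [-0.9    0.172  1.25   2.157  0.393 -0.282] [ 371.7 -264.1  834.6] z [ 0.571 -0.103 -0.814] y [0.43 0.88 0.19] [-0.7  0.3 -0.7]
t400,-250,420 [0.214, -0.056, 0.352] 416.0
t400,-50,300 [0.372, 0.097, 0.43] 577.0
t430,50,330 [0.381, 0.204, 0.412] 597.0
```

Emit:
{"fn": "send_rows", "kwargs": {"gripper": [0, 0, 0, 0, 0, 0, 0, 0, 0, 0], "delta_pos": [[0.03, 0.016, 0.033], [0.06, 0.032, 0.066], [0.09, 0.048, 0.1], [0.12, 0.064, 0.13], [0.15, 0.08, 0.165], [0.18, 0.096, 0.2], [0.21, 0.112, 0.23], [0.24, 0.128, 0.26], [0.27, 0.144, 0.295], [0.3, 0.16, 0.33]], "roll": [-2, -4, -6, -8, -10, -12, -14, -16, -18, -19]}}

```text
time: 14.5
tool_pos: [413.6, -43.9, 475.2]
eef_rot: [0.235, 2.512, -0.067]
wrist_force: [0.3, 0.0, 0.5]
gripper_width: 0.003
gripper_force: 0.0
```

```bash
python3 dl.py t430,50,330 t470,40,270
```

```text
14.5 [-0.045 -0.567 -0.443  1.079 -0.076  0.117] [413.6 -43.9 475.2] z [ 0.572 -0.102 -0.814] y [0.18 0.98 0.01] [0.3 0.  0.5]
t430,50,330 [0.086, 0.094, 0.118] 174.0
t470,40,270 [0.087, 0.092, 0.191] 229.0
```

Emit:
{"fn": "send_rows", "kwargs": {"gripper": [0, 0, 0, 0, 0], "delta_pos": [[0.02, 0.012, 0.03], [0.04, 0.024, 0.07], [0.06, 0.036, 0.1], [0.07, 0.045, 0.13], [0.07, 0.045, 0.13]], "roll": [0, 0, 0, 0, 0]}}

```text
time: 15.0
tool_pos: [438.1, -2.5, 324.6]
eef_rot: [0.233, 2.522, -0.068]
wrist_force: [-0.4, -0.8, -0.1]
gripper_width: -0.002
gripper_force: 0.0
```

Run:
```python
from workcell import bot, vision
import cv2,numpy as np,json
p=vision.camera_params("wrist"); s=bot.observe(); im=vision.camera("wrist"); cv2.imwrite("pics/w0.png",im)
K,R,t=[np.array(p[k]) for k in "KRt"]; print(K.round(1).tolist(),(-R.T@t).round(),R.round(2).tolist(),s['tool_pos'])
np.savez("w0.npz",K=K,R=R,t=t)
```

```text
[[309.7, 0.0, 320.6], [0.0, 309.7, 199.1], [0.0, 0.0, 1.0]] [298.  24. 397.] [[0.18, 0.98, 0.01], [0.61, -0.12, 0.79], [0.77, -0.14, -0.62]] [438.13398112  -2.50801821 324.5914305 ]
```

View pics/w0.png

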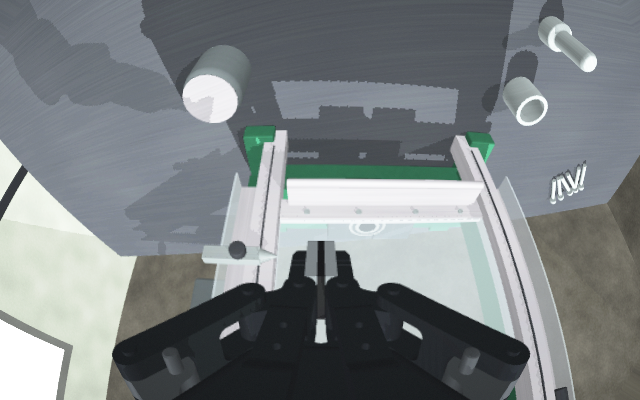

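The wrist view (upside down) shows the pointer tip at about (277,256), the lip from (287,185) to (483,188) and the fingers in front. I'll enlarge that part.

Run:
```python
import cv2
im=cv2.imread("pics/w0.png")[165:275,195:495]
cv2.imwrite("pics/w0c.png",cv2.resize(im,None,fx=2.6,fy=2.6,interpolation=cv2.INTER_CUBIC))
```

```text
(no output)
```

View pics/w0c.png

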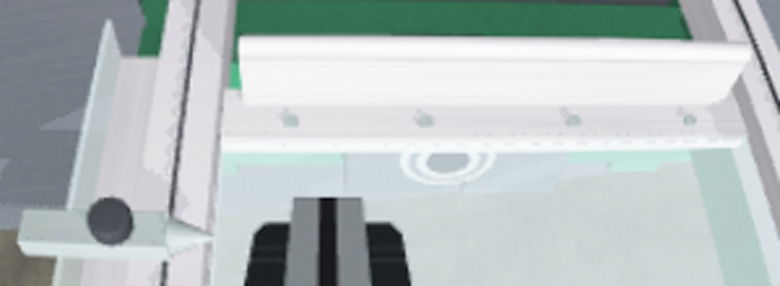

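```bash
cat >> fit.py <<'E'
w0=np.load("w0.npz")
def projw(X,c=w0):
    c_=X@c["R"].T+c["t"];rr=np.linalg.norm(c_[:,:2],axis=1);th=np.arctan2(rr,c_[:,2]);return c_[:,:2]/rr[:,None]*th[:,None]*c["K"][0,0]+c["K"][:2,2]
E
python3 - <<'E'
from fit import *
ow=np.array([(482.7,185),(287.3,182.7),(276.5,256.9)])
def wp(q): return [(-46,135,130+q[3]),(-46,-135,130+q[3]),(-28,-142,q[4])]
f=lambda q:np.r_[(proj(W(pts(q),q))-obs).ravel(),(projw(W(wp(q),q))-ow).ravel()]
for m in (slice(0,20),slice(6,20)):
  g=(lambda q:f(q)) if m.start==0 else (lambda q:np.r_[f(q)[:6],f(q)[14:]])
  r=least_squares(g,[650,49,-.196,15,243],x_scale=[100,100,.1,10,10]);q=r.x
  print(q.round(3),g(q).round(1)); print("lip",W([(-46,0,130+q[3]),(-46,-20,130+q[3]),(-28,-142,q[4])],q).round(1).tolist())
# pure wrist 
r=least_squares(lambda x:np.r_[f(np.r_[x])[14:],(x[2]+.196)*300],[650,49,-.196,15,243],x_scale=[100,100,.1,10,10]);print(r.x.round(3),r.cost)
E
python3 dl.py
```

```text
[ 6.51479e+02  5.03090e+01 -1.96000e-01  1.03040e+01  2.35738e+02] [-0.9  0.8 -0.5  1.2 -0.9 -0.3 -1.7 -0.3 -0.8 -0.6 -0.3 -0.6 -0.8  0.2
 -1.7  0.2 -2.3  0.3 -1.5 -0.1]
lip [[606.4, 59.3, 140.3], [602.5, 39.6, 140.3], [596.4, -83.5, 235.7]]
[ 6.52432e+02  5.15730e+01 -1.95000e-01  9.54800e+00  2.35404e+02] [-1.4  0.5 -1.1  0.7 -1.5 -0.9 -1.2  0.1 -1.2  0.3 -0.2  0.1]
lip [[607.3, 60.5, 139.5], [603.4, 40.8, 139.5], [597.5, -82.3, 235.4]]
[ 6.50970e+02  5.28500e+01 -1.96000e-01  1.06730e+01  2.36345e+02] 0.2405627372138518
15.05 [ 0.121 -0.538 -0.759  0.757 -0.17   0.254] [439.2  -3.  327.9] z [ 0.567 -0.101 -0.818] y [0.18 0.98 0.  ] [-0.3 -0.6  0.5]
```

```bash
python3 dl.py t531,52,193 t605,39,87
```

```text
15.05 [ 0.121 -0.538 -0.759  0.757 -0.17   0.254] [439.2  -3.  327.9] z [ 0.567 -0.101 -0.818] y [0.18 0.98 0.  ] [-0.3 -0.6  0.5]
t531,52,193 [0.012, 0.07, 0.157] 172.0
t605,39,87 [0.012, 0.07, 0.287] 295.0
```

Emit:
{"fn": "send_rows", "kwargs": {"gripper": [0, 0, 0, 0, 0, 0], "delta_pos": [[0.004, 0.02, 0.03], [0.008, 0.04, 0.07], [0.012, 0.06, 0.11], [0.012, 0.07, 0.15], [0.012, 0.07, 0.157], [0.012, 0.07, 0.157]], "roll": [0, 0, 0, 0, 0, 0]}}

```text
time: 15.65
tool_pos: [534.0, 50.9, 195.7]
eef_rot: [0.237, 2.516, -0.068]
wrist_force: [-0.4, -0.3, 1.1]
gripper_width: -0.001
gripper_force: 0.0
```

```bash
python3 dl.py t605,39,87
```

```text
15.65 [ 0.241 -0.208 -0.883  0.321 -0.238  0.358] [534.   50.9 195.7] z [ 0.569 -0.103 -0.816] y [0.18 0.98 0.01] [-0.4 -0.3  1.1]
t605,39,87 [0.004, 0.001, 0.13] 130.0
```

Emit:
{"fn": "send_rows", "kwargs": {"gripper": [0, 0, 0, 0, 0, 0, 0], "delta_pos": [[0.004, 0, 0.025], [0.004, 0, 0.05], [0.004, 0, 0.075], [0.004, 0, 0.1], [0.004, 0, 0.12], [0.004, 0, 0.13], [0.004, 0, 0.13]], "roll": [0, 0, 0, 0, 0, 0, 0]}}

```text
time: 16.35
tool_pos: [605.2, 38.2, 88.2]
eef_rot: [0.237, 2.514, -0.067]
wrist_force: [-0.1, -0.8, 0.3]
gripper_width: -0.002
gripper_force: 0.0
```

```bash
python3 dl.py r0,0,100
python3 - <<'E'
from workcell import vision
import cv2
im=vision.camera("wrist");cv2.imwrite("pics/w1.png",im[60:300,180:500])
E
```

```text
16.35 [ 0.172  0.099 -0.915 -0.032 -0.2    0.299] [605.2  38.2  88.2] z [ 0.57  -0.102 -0.815] y [0.19 0.98 0.01] [-0.1 -0.8  0.3]
r0,0,100 [-0.058, 0.001, -0.081] 100.0
```

View pics/w1.png

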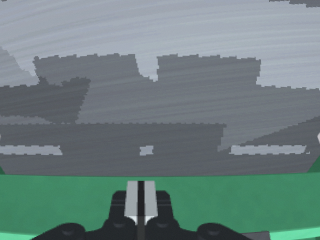

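The crop shows the shut fingers at (142,205) reaching under the window region, with nothing touching. Now I'll lift slowly.

Emit:
{"fn": "send_rows", "kwargs": {"gripper": [0, 0, 0, 0, 0, 0], "delta_pos": [[-0.0029, 0, -0.004], [-0.0058, 0, -0.008], [-0.0087, 0, -0.012], [-0.0116, 0, -0.0162], [-0.0145, 0, -0.02], [-0.0174, 0, -0.0243]], "roll": [0, 0, 0, 0, 0, 0]}}

```text
time: 17.0
tool_pos: [602.9, 38.7, 116.1]
eef_rot: [0.235, 2.518, -0.067]
wrist_force: [-0.7, 1.1, -3.7]
gripper_width: -0.003
gripper_force: 1.7
```

```bash
python3 dl.py r0,0,100
```

```text
17.0 [ 0.172  0.044 -0.884  0.058 -0.199  0.298] [602.9  38.7 116.1] z [ 0.567 -0.102 -0.817] y [0.18 0.98 0.01] [-0.7  1.1 -3.7]
r0,0,100 [-0.058, 0.001, -0.082] 100.0
```

Emit:
{"fn": "send_rows", "kwargs": {"gripper": [0, 0, 0, 0, 0, 0, 0, 0, 0, 0], "delta_pos": [[-0.003, 0, -0.004], [-0.006, 0, -0.008], [-0.009, 0, -0.0125], [-0.0116, 0, -0.0164], [-0.0145, 0, -0.0205], [-0.0174, 0, -0.0246], [-0.02, 0, -0.0285], [-0.0232, 0, -0.0328], [-0.026, 0, -0.037], [-0.029, 0, -0.041]], "roll": [0, 0, 0, 0, 0, 0, 0, 0, 0, 0]}}

```text
time: 18.0
tool_pos: [602.9, 38.7, 166.3]
eef_rot: [0.235, 2.518, -0.067]
wrist_force: [-5.8, 2.3, -3.5]
gripper_width: 0.002
gripper_force: 3.4
```

```bash
python3 dl.py r0,0,100
python3 - <<'E'
from workcell import bot,vision
import cv2,numpy as np
print(bot.observe()['wrist_force'])
p=vision.camera_params("wrist");np.savez("w2.npz",**{k:np.array(p[k]) for k in "KRt"})
w=vision.camera("wrist");t=vision.camera("top");cv2.imwrite("pics/w2f.png",w);cv2.imwrite("pics/t2f.png",t)
a=cv2.resize(t[140:240,220:430],(798,380),interpolation=cv2.INTER_CUBIC)
b=w[120:400,:];b=cv2.resize(b,(480,210))
c=np.zeros((600,798,3),np.uint8);c[:380]=a;c[385:595,:480]=b;cv2.imwrite("pics/m2.png",c)
E
```

```text
18.0 [ 0.172 -0.035 -0.818  0.202 -0.198  0.298] [602.9  38.7 166.3] z [ 0.568 -0.101 -0.817] y [0.18 0.98 0.01] [-5.8  2.3 -3.5]
r0,0,100 [-0.058, 0.001, -0.082] 100.0
[-5.77615243  2.26725723 -3.47843482]
```

View pics/m2.png

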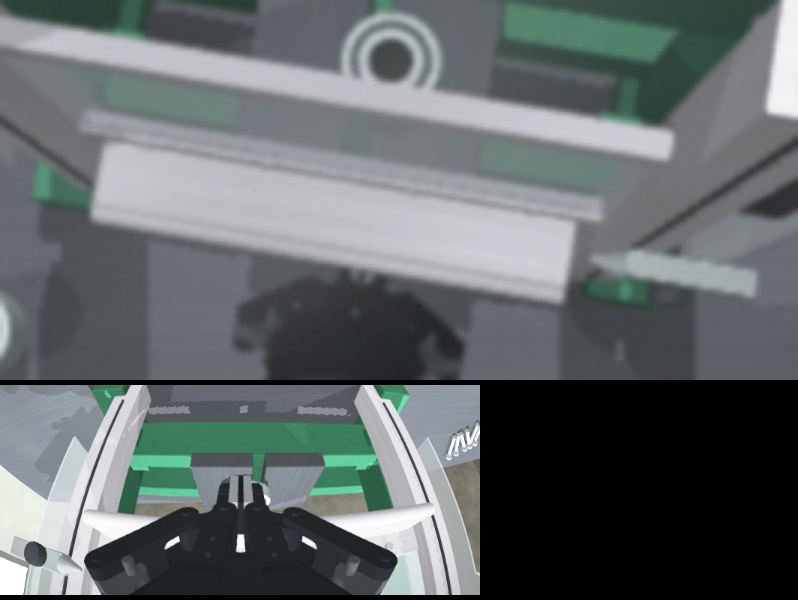

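Run:
```python
from fit import *
w2=np.load("w2.npz");o2=np.array([(577.3,286.7),(111,294.7),(110.7,368)])
o2t=np.array([C(91,220),C(560,302)]);ow=np.array([(482.7,185),(287.3,182.7),(276.5,256.9)])
# params x,y,yaw,w,zp,w2
def res(q):
    L=lambda w,x:[(x,135,130+w),(x,-135,130+w)]; T=[(-28,-142,q[4])]
    return np.r_[(proj(W(pts(q),q))-obs)[:3].ravel(),(projw(W(L(q[3],-46)+T,q))-ow).ravel(),(projw(W(L(q[5],-46)+T,q),w2)-o2).ravel()/1.5,(proj(W(L(q[5],-52),q))-o2t).ravel()]
r=least_squares(res,[651,50,-.196,10,236,60],x_scale=[100,100,.1,10,10,10]);print(r.x.round(2),r.fun.round(1),"dz pointer-lip",r.x[4]-130-r.x[5])
```

```text
[ 6.5168e+02  5.1660e+01 -1.9000e-01  1.0060e+01  2.3501e+02  6.5870e+01] [-1.5  1.  -1.   0.8 -1.5 -0.7 -0.9 -0.2 -1.4  0.4 -0.3 -0.3 -1.5 -0.7
  1.8  1.4 -1.8 -0.  -1.2  0.6 -0.8  0.4] dz pointer-lip 39.13763420692867
```

Emit:
{"fn": "send_rows", "kwargs": {"gripper": [0, 0, 0, 0, 0, 0, 0, 0, 0, 0], "delta_pos": [[-0.0023, 0, -0.0033], [-0.0046, 0, -0.0066], [-0.007, 0, -0.0098], [-0.0093, 0, -0.0131], [-0.0116, 0, -0.0164], [-0.0139, 0, -0.0197], [-0.0162, 0, -0.023], [-0.0186, 0, -0.0262], [-0.0208, 0, -0.0294], [-0.0208, 0, -0.0294]], "roll": [0, 0, 0, 0, 0, 0, 0, 0, 0, 0]}}

```text
time: 19.1
tool_pos: [603.3, 38.4, 203.2]
eef_rot: [0.235, 2.516, -0.067]
wrist_force: [-8.9, 3.4, 0.4]
gripper_width: -0.001
gripper_force: 3.7
```

```bash
python3 dl.py r0,0,100
python3 - <<'E'
from workcell import vision
import cv2,numpy as np
p=vision.camera_params("wrist");np.savez("w3.npz",**{k:np.array(p[k]) for k in "KRt"})
w=vision.camera("wrist");cv2.imwrite("pics/w3f.png",w)
f=dict(fx=2,fy=2,interpolation=cv2.INTER_CUBIC)
c=np.zeros((300,800,3),np.uint8);c[:,:398]=cv2.resize(w[250:400,0:199],None,**f);c[:,402:800]=cv2.resize(w[250:400,441:640],None,**f);cv2.imwrite("pics/m3.png",c)
E
```

```text
19.1 [ 0.172 -0.081 -0.764  0.301 -0.198  0.298] [603.3  38.4 203.2] z [ 0.569 -0.101 -0.816] y [0.18 0.98 0.01] [-8.9  3.4  0.4]
r0,0,100 [-0.058, 0.001, -0.082] 100.0
```

View pics/m3.png

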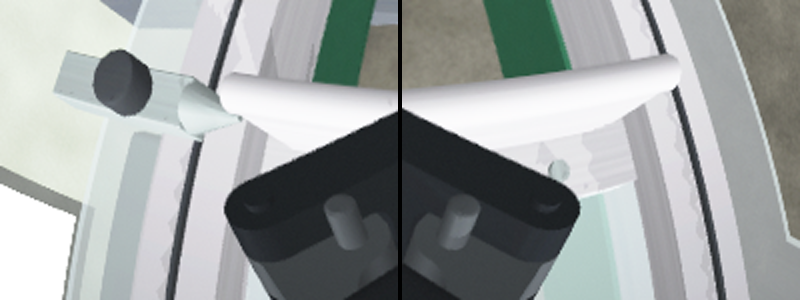

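Run:
```python
from fit import *
w3=np.load("w3.npz");o3=np.array([(579,286.),(114,296.5),(120.5,310)])
print("cam",(-w3["R"].T@w3["t"]).round())
def res(q):
    L=[(-46,135,130+q[3]),(-46,-135,130+q[3]),(-28,-142,q[4])]
    return np.r_[(projw(W(L,q),w3)-o3).ravel(),(q[:3]-[651.6,51.5,-.192])/[3,3,.01]]
r=least_squares(res,[651,50,-.196,100,236],x_scale=[100,100,.1,10,10]);print(r.x.round(2),r.fun.round(1),"dz",(r.x[4]-130-r.x[3]).round(1))
# fixed pose variants
for pose in ([651.6,51.5,-.192],[651.5,50.3,-.196],[652.4,51.6,-.195]):
    g=lambda v:res(np.r_[pose,v]);r=least_squares(g,[100,236]);print(r.x.round(1),r.fun[:6].round(1),(r.x[1]-130-r.x[0]).round(1))
```

```text
cam [463.  65. 275.]
[ 6.5066e+02  5.3830e+01 -2.0000e-01  1.0347e+02  2.3557e+02] [-0.3 -0.5  0.2  0.6 -0.4 -0.1 -0.3  0.8 -0.4] dz 2.1
[103.1 235.1] [-3.5  0.  -1.   0.7 -1.3 -0.3] 2.0
[103.1 235.1] [-5.1  0.7 -2.7  0.2 -3.1 -0.7] 2.0
[102.9 235. ] [-4.3  0.5 -0.   0.8 -0.6 -0.1] 2.1
```

Emit:
{"fn": "send_rows", "kwargs": {"gripper": [0, 0, 0, 0, 0, 0, 0, 0, 0, 0], "delta_pos": [[0.004, 0, 0], [0.01, 0, 0], [0.016, 0, 0], [0.02, 0, 0], [0.02, 0, -0.02], [0.02, 0, -0.05], [0.02, 0, -0.08], [0.02, 0, -0.11], [0.02, 0, -0.14], [0.02, 0, -0.15]], "roll": [0, 0, 0, 0, 0, 0, 0, 0, 0, 0]}}

```text
time: 20.15
tool_pos: [502.9, 57.0, 317.3]
eef_rot: [0.235, 2.51, -0.065]
wrist_force: [0.8, -0.2, 0.1]
gripper_width: 0.0
gripper_force: 0.0
```

Emit:
{"fn": "send_rows", "kwargs": {"gripper": [0, 0, 0], "delta_pos": [[0, 0, 0], [0, 0, 0], [0, 0, 0]], "roll": [0, 0, 0]}}

```text
time: 20.45
tool_pos: [502.4, 56.2, 312.0]
eef_rot: [0.236, 2.517, -0.069]
wrist_force: [-0.1, -0.5, 0.1]
gripper_width: 0.003
gripper_force: 0.0
```

```bash
python3 dl.py
python3 - <<'E'
from workcell import vision
import cv2,numpy as np
p=vision.camera_params("wrist");np.savez("w4.npz",**{k:np.array(p[k]) for k in "KRt"})
w=vision.camera("wrist")
cv2.imwrite("pics/w4.png",cv2.resize(w[150:350,150:550],None,fx=2,fy=2,interpolation=cv2.INTER_CUBIC))
E
```

```text
20.45 [ 0.279 -0.361 -0.704  0.663 -0.258  0.391] [502.4  56.2 312. ] z [ 0.568 -0.103 -0.817] y [0.18 0.98 0.  ] [-0.1 -0.5  0.1]
```

View pics/w4.png

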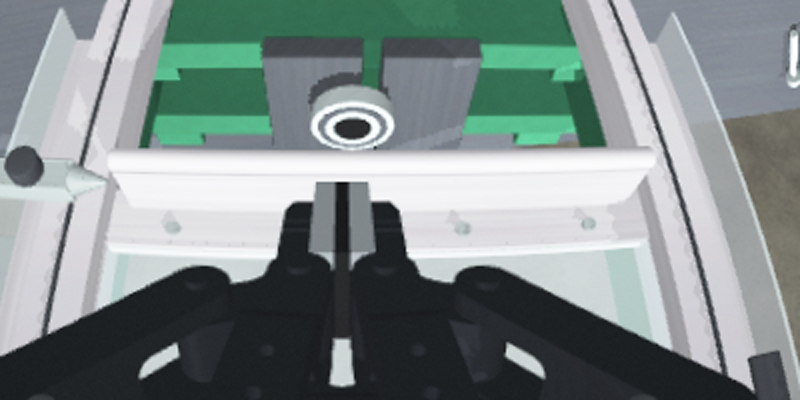

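The hand is clear. The lip ends are at about (112,160) and (652,158) in the crop, and the pointer tip is at (106,184). I'll check the height once more from these.

Run:
```python
from fit import *
from workcell import bot
w=np.load("w4.npz");o=np.array([(150+652/2,150+158/2),(150+112/2,150+161/2),(150+106/2,150+184/2)])
def res(q):
    L=[(-46,135,130+q[3]),(-46,-135,130+q[3]),(-28,-142,q[4])]
    return np.r_[(projw(W(L,q),w)-o).ravel(),(q[:3]-[651.2,52.5,-.194])/[3,3,.01]]
r=least_squares(res,[651,50,-.196,100,236],x_scale=[100,100,.1,10,10]);dz=r.x[4]-130-r.x[3];print(r.x.round(2),r.fun.round(1),dz.round(1))
if abs(dz)<6: print(bot.close_job())
```

```text
[ 6.5207e+02  5.2640e+01 -1.9000e-01  1.0302e+02  2.3611e+02] [ 0.1  0.  -0.7 -0.2  0.6  0.1  0.3  0.  -0. ] 3.1
the job is handed in; nothing more can be done
None
```

The window was pushed up from beneath its lip and now stands about 3 mm below the pointer tip by my last camera measurement (10 mm allowed); the hand is clear of the press and the job is handed in, but no verdict came back.

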